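# Reject the stand base with the loose weight

### The job

These three sealed bases for desk-calendar stands look alike, but in exactly one of them the weight inside has come loose. Lift them and tilt them end down, one way and the other, to feel which one has the shifting weight; stand that one flat in the shallow metal reject tray and leave each sound one standing where it was. Set the bases down, do not drop them, and leave the roll of tape and the small calendar alone.

Things in the scene. Friction and masses are not known exactly. Their poses are not given: they have to be found in the camera images.
- base_1: one of three outwardly identical sealed stand bases: closed grey plastic box 44 mm wide (its x), 140 long (its y), 46 high, black bottom, black cap 28 x 28 mm, 8 high in the middle of the top (54 over all). Origin at the centre of the underside, z up; starts flat on the worktop, its length pointing roughly away from the robot. Grip it across the 44 mm width, over its middle. Loaded mass 0.44 kg
- base_2: outwardly like base_1. Each base holds a 0.22 kg weight. In the two sound ones it is fixed in the middle. In the faulty one (any of the three, changing from start to start) it is a ball (weight_1, out of sight) that starts in the middle and can roll along the base's y by 50 mm either way: tilted end down by 15 degrees or more it runs to the lower end in about half a second and stays there when levelled gently
- base_3: outwardly like base_1. In the hand: tilt a held base to one end, level it, then to the other end, level it; between the two level states the moment about its width axis differs by about 0.2 N m for the faulty base (its centre of mass shifts some 50 mm), by less than 0.03 N m for a sound one; one tilt from the start gives half of that
- tray: shallow open metal reject tray, fixed to the worktop: 196 mm (its x) by 136 mm (its y) over the rim, 21 mm high, inside 180 x 120 mm, floor 5 mm thick. Origin at the centre of the underside, x roughly away from the robot; a base lies in it lengthwise along x
- masking_tape: bystander: roll of masking tape lying flat, 91 mm across, 19 mm high, origin at the centre of its underside; it lies behind the binding machine, whose lever rises to about 0.52 m near x = 0.5, y = 0.2 to 0.35: swing the arm clear of it
- calendar_2: bystander: small black wire-bound calendar lying flat, 152 x 155 x 20 mm, origin at the centre of its underside
Not all that is in view belongs to the job. What is shaped like the base_1 but pink is not meant.

How it is judged:
By the outcome, as a careful person would: the job done as asked, in the order asked, and still so for the second after the job is handed in, with the robot touching nothing.
It also fails if it takes over 72 s, if anything falls off the work surface, if the arm or the gripper's body presses on something with over 40 N, if the wrist force passes 120 N, or if a joint passes its speed limit or range.

### The arm

A 6-joint arm with a two-finger parallel gripper is mounted at the origin on a cart in front of the work surface, level with it; the furniture and walls round the work are solid. World frame = base frame: x ahead of the robot, y to its left, z up, the work surface at z = 0. Lengths are in m, angles in rad, forces in N, time in s.
With the tool pointing down it reaches from about 0.375 to 0.9 m from the base axis. Payload 3.1 kg.
Tool frame: the origin (TCP) lies between the finger pads; the fingertips stand 8 mm ahead of it and the grasp point (between the pads) lies 11 mm behind it; z points along the fingers, y is the line along which they close (so a half turn about z gives the same grasp; the last joint's range is limited). The gripper opens to 85 mm and grips with 20 to 120 N. Pads are 22 mm wide; open, the fingers measure 114 mm over their backs; the gripper's body (76 mm by 85 mm) begins 54 mm behind the grasp point. The pads swing forward as they close: fully open they stand 13 mm farther back than shut.
Start: joints at [-0.178, 0.527, 1.433, -0, 1.181, -0.178], TCP at [0.625, 0, 0.239] pointing down, gripper open.
Joint ranges: [-3.08, 3.08], [-0.75, 2.2], [0.22, 2.44], [-1.43, 4.57], [0, 2.65], [-2.85, 2.85]. Speed limits (rad/s): [2.79, 2.79, 3.14, 3.14, 3.14, 3.14].

### API

Orientations are given as a unit quaternion [x, y, z, w].
In Python, from station import readout, cams, sign_off gives the robot as it stands.
- The arm moves only by the tool send_rows, never from a script. Its argument "commands" is text: rows parted by semicolons, each of 5 numbers parted by spaces: the finger opening in mm, from 0 to 85.4, then the shift along the tool's x, y, z each as a share of 0.02 m, from -1 to 1, then the turn about the tool's z as a share of 4 degrees, from -1 to 1. In form: grip dx dy dz spin; .... A call has 1 to 20 rows; each row shifts and turns the commanded pose from where the row before left it, along the tool's axes as they then stand; what a row does not reach is not made up. A row lasts 1/12 s, in which the tool goes at most 41.7 mm and 7.16 degrees, less where a joint would pass 70% of its speed; a pose out of reach is approached as far as the arm can. A call with a number of a shift or a turn outside -1 to 1 is refused whole. A call with a gripper value outside its range is refused whole. The fingers move at their own pace and stop on an object; "grip_force" is the grip in N (left out, the last holds). Time passes only in rows, so rows that do not move let the fingers close. It gives the time, the measured TCP pose, the force, the opening and the grip force at its end, in the units of the state.
- readout.sense(): the state, without advancing time (a new reading comes with each control period).
- cams.snapshot(name): name is "scene" or "side" or "wrist"; returns a dict with "pixels" (384x512x3 uint8, red, green, blue), "intrinsics" (3x3 intrinsics, pixels), "dist" ([k1, k2, p1, p2, k3] as OpenCV has them; the pictures are not rectified), "eye" and "rotation" of the camera in the world. Camera axes: x right, y down, z forward; pixel columns grow to the right and rows downward; lengths in m; the calibration is good to about 2 mm. A picture is of the moment at which its call begins. There is no depth.
- sign_off(): hands the job in; it is judged then, once.
The state is a dict: "t": time; "q": joint angles; "qd": joint speeds; "tau": joint torques, N m; "tcp_pos": TCP position; "tool_rot": TCP orientation; "force": force on the tool from outside, world axes, zero at the start; "ft_torque": the same for the moment, N m; "finger_gap": opening from 0.0 (shut) to 1.0 (fully open); "gripper_force": force on a finger pad.
Only numpy, scipy, OpenCV 4.12 (cv2) and the standard library are available. Lean on these libraries where they do the work, as an engineer would, in place of code of your own. Each camera call takes 0.05 s, during which the arm holds its last target. There are 200 camera calls.

## Working session

There is one attempt and no reset: what is moved stays moved. The work goes in short steps, Python scripts to look and compute and a tool call to move; the robot and the scene stay as the last step left them, time stands still between calls to the robot, and variables do not carry over. Pictures are saved under pics/ and viewed, at most 10 in all, crops included, and the job is handed in when it is done.

Besides the shell and the picture viewer there is one more tool, called after "Call:" as name(argument=value, ...), one argument or row to a line, values as JSON. send_rows: Moves the arm, as the interface text tells. Its arguments: {"type":"object","properties":{"commands":{"type":"string"},"grip_force":{"type":"number"}},"required":["commands"]}

```bash
mkdir -p pics; python3 - <<'E'
from station import readout,cams
import cv2,pickle,numpy as np
s=readout.sense()
for k in s: print(k,np.round(s[k],3))
d={n:cams.snapshot(n) for n in("scene","side")}
pickle.dump(d,open('d.pkl','wb'))
for n in d:
  cv2.imwrite(f'pics/{n}.png',d[n]['pixels'][:,:,::-1]);print(n,d[n]['eye'],d[n]['dist'])
E
```

```text
t 0.0
q [-0.179  0.528  1.434 -0.     1.181 -0.179]
qd [ 0.001  0.    -0.001 -0.     0.    -0.   ]
tau [ 0.0000e+00 -4.4234e+01 -1.7802e+01 -0.0000e+00  8.0000e-03  0.0000e+00]
tcp_pos [0.624 0.    0.238]
tool_rot [ 0.707  0.707 -0.001 -0.001]
force [0.174 0.535 0.814]
ft_torque [0.001 0.036 0.015]
gripper_force 0.0
finger_gap 1.004
scene [0.74622004 0.62569385 0.91396127] [0.02253341 0.         0.         0.         0.        ]
side [0.45732868 0.63836221 0.5729634 ] [0.01290949 0.         0.         0.         0.        ]
```

View pics/scene.png

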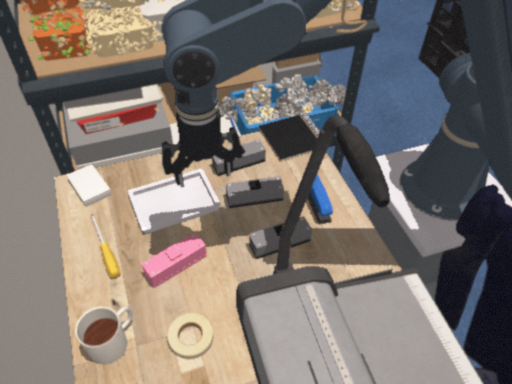

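View pics/side.png

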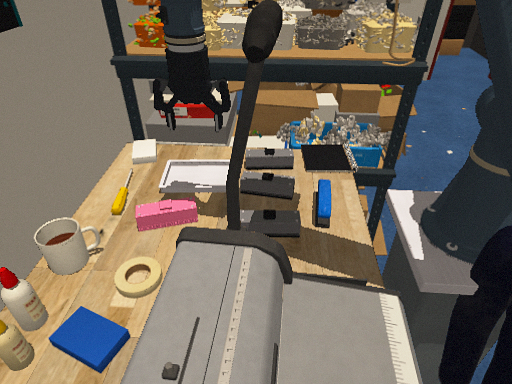

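The scene view shows three grey bases at about (240,157), (255,192) and (280,238). The tray is at (173,200) and the pink decoy at (175,260), which is excluded by its colour. The tape is at (190,335) and the calendar at (290,137). In the side view the bases are at (270,158), (267,185) and (270,222). The lever stands just behind the third base. I'll enlarge both views to confirm.

```bash
python3 - <<'E'
import cv2,pickle,numpy as np
d=pickle.load(open('d.pkl','rb'))
a=cv2.resize(d['scene']['pixels'][135:265,120:320,::-1],(800,520)[:2],interpolation=cv2.INTER_CUBIC)[:, :]
b=cv2.resize(d['side']['pixels'][135:245,150:350,::-1],(800,440),interpolation=cv2.INTER_CUBIC)
a=cv2.resize(a,(460,299));b=cv2.resize(b,(540,297))
cv2.imwrite('pics/c1.png',cv2.resize(d['scene']['pixels'][135:265,120:320,::-1],(800,520),interpolation=cv2.INTER_CUBIC))
cv2.imwrite('pics/c2.png',cv2.resize(d['side']['pixels'][135:245,150:350,::-1],(800,440),interpolation=cv2.INTER_CUBIC))
E
```

```text
(no output)
```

View pics/c1.png

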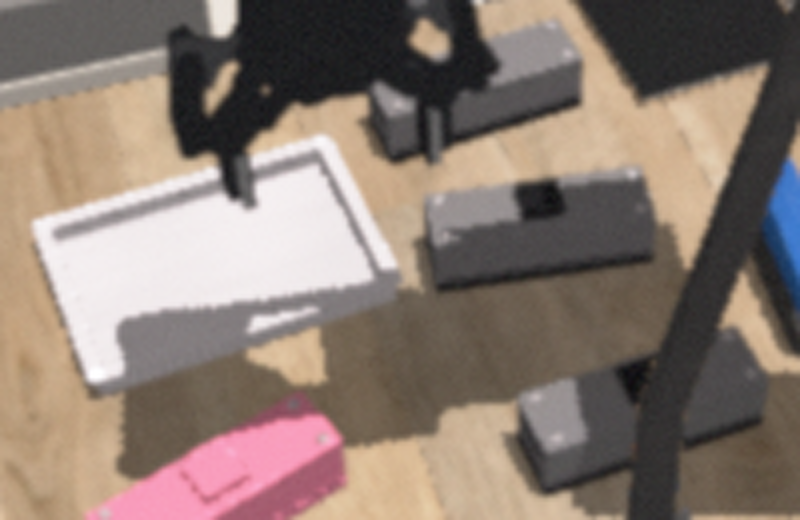

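View pics/c2.png

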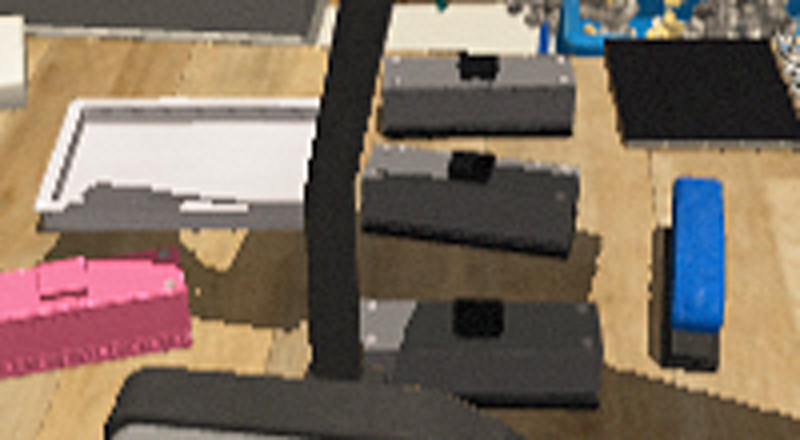

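Both crops confirm the three grey bases with black caps, A, B and C from far to near. In the side crop the caps are at (478,66), (472,166) and (478,318). The pink box is the decoy and the blue item is a stapler.

```bash
cat > h.py <<'E'
import cv2,numpy as np
def ray(c,px,z):
  px=np.float64(px).reshape(-1,1,2)
  u=cv2.undistortPoints(px,np.float64(c['intrinsics']),np.float64(c['dist'])).reshape(-1,2)
  r=np.c_[u,np.ones(len(u))]@np.array(c['rotation']).T
  e=np.array(c['eye']); return (e+r*((z-e[2])/r[:,2])[:,None])[:,:2]
E
python3 - <<'E'
import pickle,numpy as np
from h import ray
np.set_printoptions(precision=4,suppress=True)
d=pickle.load(open('d.pkl','rb'))
S=lambda p,z:ray(d['side'],np.array(p)/4+[150,135],z)
C=lambda p,z:ray(d['scene'],np.array(p)/4+[120,135],z)
print('A side bot',S([(383,136),(574,134)],0),'top far',S([(388,57),(570,57)],.046),'cap',S([(478,60)],.054))
print('A sc bot',C([(395,158),(580,103)],0),'top far r',C([(560,22)],.046))
print('B side bot',S([(362,228),(570,255)],0),'top far',S([(372,143),(578,170)],.046),'cap',S([(472,159)],.054))
print('B sc bot',C([(437,288),(652,257)],0),'top far',C([(428,198),(640,170)],.046),'cap',C([(541,193)],.054))
print('C side bot r',S([(600,406)],0),'top far',S([(360,300),(597,307)],.046),'cap',S([(478,310)],.054))
print('C sc bot',C([(547,490),(763,412)],0),'top far',C([(520,400),(735,330)],.046))
print('tray top',C([(35,220),(325,137),(398,270),(98,390)],.021))
E
```

```text
Traceback (most recent call last):
  File "h.py", line 5, in ray
    r=np.c_[u,np.ones(len(u))]@np.array(c['rotation']).T
      ~~~~~~~~~~~~~~~~~~~~~~~~^~~~~~~~~~~~~~~~~~~~~~~~~~
ValueError: matmul: Input operand 1 has a mismatch in its core dimension 0, with gufunc signature (n?,k),(k,m?)->(n?,m?) (size 4 is different from 3)
```

Rotation is a quaternion.

```bash
sed -i "s/np.array(c\['rotation'\]).T/Rotation.from_quat(c['rotation']).as_matrix().T/;1a from scipy.spatial.transform import Rotation" h.py
cat > m.py <<'E'
import pickle,numpy as np
from h import ray
np.set_printoptions(precision=4,suppress=True)
d=pickle.load(open('d.pkl','rb'))
S=lambda p,z:ray(d['side'],np.array(p)/4+[150,135],z)
C=lambda p,z:ray(d['scene'],np.array(p)/4+[120,135],z)
print('A side bot',S([(383,136),(574,134)],0),'top far',S([(388,57),(570,57)],.046),'cap',S([(478,60)],.054))
print('A sc bot',C([(395,158),(580,103)],0),'top far r',C([(560,22)],.046))
print('B side bot',S([(362,228),(570,255)],0),'top far',S([(372,143),(578,170)],.046),'cap',S([(472,159)],.054))
print('B sc bot',C([(437,288),(652,257)],0),'top far',C([(428,198),(640,170)],.046),'cap',C([(541,193)],.054))
print('C side bot r',S([(600,406)],0),'top far',S([(360,300),(597,307)],.046),'cap',S([(478,310)],.054))
print('C sc bot',C([(547,490),(763,412)],0),'top far',C([(520,400),(735,330)],.046))
print('tray top',C([(35,220),(325,137),(398,270),(98,390)],.021))
E
python3 m.py
```

```text
A side bot [[ 0.544  -0.2276]
 [ 0.4023 -0.2407]] top far [[ 0.5431 -0.2649]
 [ 0.4078 -0.2747]] cap [[ 0.4757 -0.2516]]
A sc bot [[ 0.5375 -0.231 ]
 [ 0.4024 -0.2409]] top far r [[ 0.4059 -0.2749]]
B side bot [[ 0.5479 -0.1135]
 [ 0.4075 -0.0943]] top far [[ 0.5437 -0.1489]
 [ 0.4048 -0.1269]] cap [[ 0.4749 -0.1229]]
B sc bot [[ 0.5443 -0.1138]
 [ 0.4064 -0.0949]] top far [[ 0.5382 -0.1482]
 [ 0.4043 -0.1288]] cap [[ 0.4726 -0.123 ]]
C side bot r [[0.3924 0.0465]] top far [[0.5346 0.0163]
 [0.3967 0.0123]] cap [[0.4653 0.0296]]
C sc bot [[0.529  0.052 ]
 [0.3882 0.0403]] top far [[0.5342 0.018 ]
 [0.398  0.0097]]
tray top [[ 0.7738 -0.2312]
 [ 0.5806 -0.2443]
 [ 0.5676 -0.1184]
 [ 0.7611 -0.0852]]
```

Call:
send_rows(
  commands="85 -0.8 -0.625 0 0;85 -0.8 -0.625 0 0;85 -0.8 -0.625 0 0;85 -0.8 -0.625 0 0;85 -0.8 -0.625 0 0;85 -0.8 -0.625 0 0;85 -0.8 -0.625 0 0;85 -0.8 -0.625 0 0;85 0 0 0.3 1;85 0 0 0.3 1;85 0 0 0.3 1;85 0 0 0.3 1;85 0 0 0.3 1;85 0 0 0.3 1;85 0 0 0.3 1;85 0 0 0.3 1;85 0 0 0.3 1;85 0 0 0.3 1;85 0 0 0.3 1;85 0 0 0.3 1",
  grip_force=20,
)

```text
t: 1.77
tcp_pos: [0.5247, -0.1278, 0.1667]
tool_rot: [0.934, 0.357, -0.0, -0.0]
force: [0.2, 0.4, 0.0]
finger_gap: 0.998
gripper_force: 0.0
```

Call:
send_rows(
  commands="85 0 0 0.2 1;85 0 0 0.2 1;85 0 0 0.2 1;85 0 0 0.2 1;85 0 0 0.2 1;85 0 0 0.2 1;85 0 0 0.2 1;85 0 0 0.2 1;85 0 0 0.2 1;85 0 0 0.2 1;85 0 0 0.2 1;85 0 0 0.2 1;85 0 0 0 0.6;85 0 0 0 0;85 0 0 0 0",
)

```text
t: 3.02
tcp_pos: [0.5248, -0.1279, 0.1191]
tool_rot: [0.997, -0.073, -0.0, -0.0]
force: [0.5, 0.2, -0.0]
finger_gap: 0.995
gripper_force: 0.0
```

```bash
python3 - <<'E'
from station import readout,cams
import cv2,pickle,numpy as np
np.set_printoptions(precision=4,suppress=True)
s=readout.sense()
for k in('t','q','tcp_pos','tool_rot','force','ft_torque'): print(k,np.round(s[k],4))
w=cams.snapshot('wrist');pickle.dump(w,open('w.pkl','wb'))
cv2.imwrite('pics/w1.png',w['pixels'][:,:,::-1])
E
```

```text
t 3.0167
q [-0.446   0.5907  1.7513  0.      0.8002  1.2702]
tcp_pos [ 0.5248 -0.1279  0.1191]
tool_rot [ 0.9974 -0.0727 -0.0003 -0.0001]
force [ 0.4769  0.1542 -0.0202]
ft_torque [ 0.0227  0.0154 -0.0257]
```

View pics/w1.png

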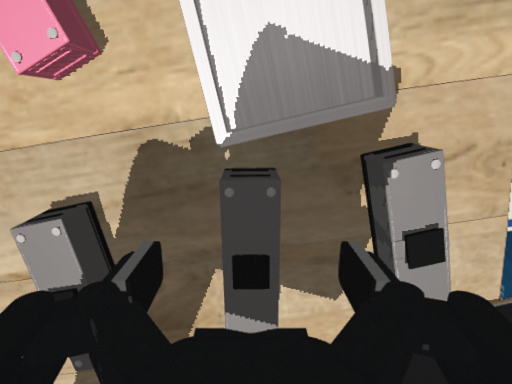

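The wrist view shows base B aligned with the tool: cap at (251,272), screws at (229,192) and (271,191). Base A is to the right with its cap at (425,247). Base C is to the left with screws at (20,238) and (57,231). The tray's near corners are at (222,140) and (394,98).

```bash
python3 - <<'E'
import pickle,numpy as np
from h import ray
np.set_printoptions(precision=4,suppress=True)
w=pickle.load(open('w.pkl','rb'))
print(w['eye'])
print('B cap',ray(w,[(251,271)],.054),'screws',ray(w,[(229,192),(271,191)],.046),'edge',ray(w,[(221,178),(279,178)],.046),'side edges',ray(w,[(221,200),(224,300),(280,200),(278,300)],.046))
print('A cap',ray(w,[(425,247)],.054),'screws',ray(w,[(394,174),(435,164)],.046))
print('C screws',ray(w,[(20,238),(57,231)],.046))
print('tray',ray(w,[(222,143),(394,104)],.021))
E
```

```text
[ 0.5932 -0.1378  0.2539]
B cap [[ 0.4785 -0.1215]] screws [[ 0.5392 -0.1144]
 [ 0.5356 -0.1444]] edge [[ 0.5502 -0.1105]
 [ 0.5442 -0.1512]] side edges [[ 0.5341 -0.1077]
 [ 0.4511 -0.0956]
 [ 0.5279 -0.15  ]
 [ 0.4448 -0.1385]]
A cap [[ 0.4787 -0.2516]] screws [[ 0.5353 -0.2328]
 [ 0.5383 -0.2625]]
C screws [[0.5265 0.0514]
 [0.528  0.0201]]
tray [[ 0.5721 -0.1127]
 [ 0.5824 -0.2455]]
```

Call:
send_rows(
  commands="85 0 0 1 0;85 0 0 1 0;85 0 0 1 0;85 0 0 1 0;85 0 0 0.95 0;40 0 0 0 0;40 0 0 0 0;40 0 0 0 0;40 0 0 0 0;40 0 0 0 0;40 0 0 0 0;40 0 0 0 0",
  grip_force=20,
)

```text
t: 4.07
tcp_pos: [0.5258, -0.1283, 0.0214]
tool_rot: [0.997, -0.073, 0.001, 0.0]
force: [-0.3, 0.6, 5.5]
finger_gap: 0.512
gripper_force: 21.8
```

Call:
send_rows(
  commands="40 -0.07 0 -0.25 0;40 -0.09 0 -0.25 0;40 -0.1 0 -0.25 0;40 -0.1 0 -0.25 0;40 0 0 0 0",
)

```text
t: 4.48
tcp_pos: [0.5174, -0.1267, 0.0411]
tool_rot: [0.997, -0.073, 0.0, 0.0]
force: [0.3, 0.1, -3.9]
finger_gap: 0.512
gripper_force: 21.2
```

```bash
python3 - <<'E'
from station import readout,cams
import cv2,numpy as np
s=readout.sense()
for k in('force','ft_torque','tcp_pos'): print(k,np.round(s[k],4))
w=cams.snapshot('side')['pixels'][120:260,180:330,::-1]
cv2.imwrite('pics/s1.png',cv2.resize(w,None,fx=4,fy=4,interpolation=cv2.INTER_CUBIC))
E
```

```text
force [ 0.3     0.0654 -3.899 ]
ft_torque [ 0.002  -0.2311  0.0236]
tcp_pos [ 0.5174 -0.1267  0.0411]
```

View pics/s1.png

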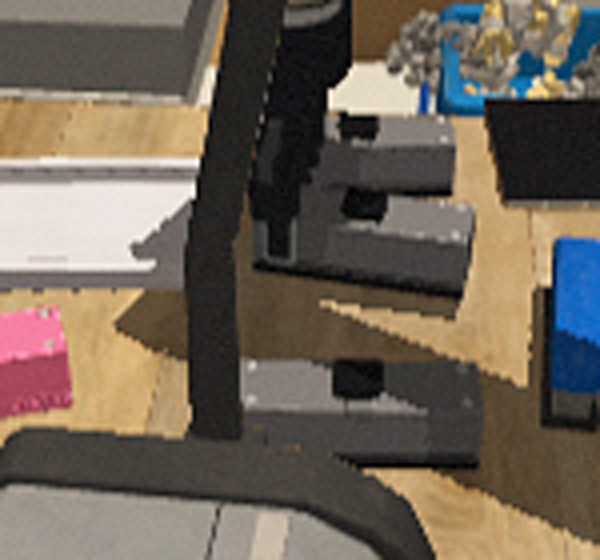

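Held at the end over its full pad width, the base stays level: the lift force is -3.9 N and the moment -0.23 N m, and the picture shows no tilt. I'll set it down and take a smaller pad patch at the very end, so it can pivot in the grip.

Call:
send_rows(
  commands="40 0.09 0 0.25 0;40 0.09 0 0.25 0;40 0.09 0 0.25 0;40 0.09 0 0.2 0;40 0 0 0.05 0;40 0 0 0 0;60 0 0 0 0;60 0 0 0 0;60 0 0 0 0;60 0.5 0 -0.5 0;60 0.5 0 -0.45 0;40 0 0 0 0;40 0 0 0 0;40 0 0 0 0;40 0 0 0 0",
  grip_force=20,
)

```text
t: 5.78
tcp_pos: [0.5469, -0.1317, 0.0402]
tool_rot: [0.997, -0.073, 0.003, 0.001]
force: [3.2, -0.1, 6.3]
finger_gap: 0.508
gripper_force: 19.5
```

Call:
send_rows(
  commands="40 -0.06 0 -0.25 0;40 -0.08 0 -0.25 0;40 -0.1 0 -0.25 0;40 -0.1 0 -0.25 0;40 0 0 0 0",
)

```text
t: 6.2
tcp_pos: [0.5365, -0.1293, 0.0597]
tool_rot: [0.997, -0.073, -0.001, -0.0]
force: [0.1, 1.7, -3.5]
finger_gap: 0.508
gripper_force: 20.9
```

```bash
python3 - <<'E'
from station import readout,cams
import cv2,numpy as np
s=readout.sense()
for k in('force','ft_torque','tcp_pos'): print(k,np.round(s[k],4))
w=cams.snapshot('side')['pixels'][120:260,180:330,::-1]
cv2.imwrite('pics/s2.png',cv2.resize(w,None,fx=4,fy=4,interpolation=cv2.INTER_CUBIC))
E
```

```text
force [ 0.0627  1.6773 -3.5313]
ft_torque [-0.0253 -0.0777  0.0218]
tcp_pos [ 0.5365 -0.1293  0.0597]
```

View pics/s2.png

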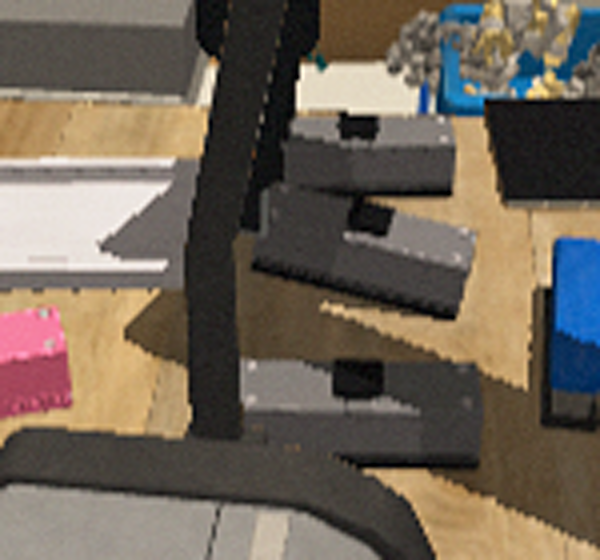

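The base now tilts in the grip by about 9°, near end down. I'll raise it to about 20°, wait, and lower it again.

Call:
send_rows(
  commands="40 -0.12 0 -0.25 0;40 -0.12 0 -0.25 0;40 -0.14 0 -0.25 0;40 -0.15 0 -0.25 0;40 -0.17 0 -0.25 0;40 0 0 0 0;40 0 0 0 0;40 0 0 0 0;40 0 0 0 0;40 0 0 0 0;40 0 0 0 0;40 0 0 0 0;40 0 0 0 0",
)

```text
t: 7.33
tcp_pos: [0.5245, -0.1279, 0.0843]
tool_rot: [0.997, -0.073, 0.0, 0.0]
force: [-0.0, 0.3, -2.7]
finger_gap: 0.505
gripper_force: 20.9
```

```bash
python3 - <<'E'
from station import readout,cams
import numpy as np
s=readout.sense()
for k in('force','ft_torque','tcp_pos'): print(k,np.round(s[k],4))
E
```

```text
force [-0.0478  0.2961 -2.6871]
ft_torque [ 0.0364 -0.1708 -0.    ]
tcp_pos [ 0.5245 -0.1279  0.0843]
```

Call:
send_rows(
  commands="40 0.17 0 0.25 0;40 0.15 0 0.25 0;40 0.14 0 0.25 0;40 0.12 0 0.25 0;40 0.12 0 0.25 0;40 0.1 0 0.25 0;40 0.1 0 0.25 0;40 0.08 0 0.25 0;40 0.06 0 0.2 0;40 0 0 0.05 0;40 0 0 0 0;60 0 0 0 0;60 0 0 0 0;75 0 0 -0.5 0;75 -1 0 -0.5 0;75 -1 0 0 0;75 -1 0 0 0;75 -0.4 0 0.5 0;75 0 0 0.5 0;75 0 0 0.8 0",
)

```text
t: 9.0
tcp_pos: [0.4781, -0.1213, 0.0239]
tool_rot: [0.997, -0.073, 0.001, 0.0]
force: [0.7, -0.7, -0.1]
finger_gap: 0.879
gripper_force: 0.0
```

Call:
send_rows(
  commands="40 0 0 0 0;40 0 0 0 0;40 0 0 0 0;40 0 0 0 0;40 0 0 0 0;40 0 0 -0.5 0;40 0 0 -0.5 0;40 0 0 -0.2 0;40 0 0 0 0;40 0 0 0 0;40 0 0 0 0",
  grip_force=80,
)

```text
t: 9.92
tcp_pos: [0.4774, -0.1209, 0.0475]
tool_rot: [0.997, -0.073, 0.0, 0.0]
force: [-0.1, 0.2, -4.0]
finger_gap: 0.501
gripper_force: 82.2
```

```bash
cat > r.py <<'E'
from station import readout,cams
import numpy as np
s=readout.sense()
for k in('force','ft_torque','tcp_pos'): print(k,np.round(s[k],4))
E
python3 r.py; python3 -c "
from station import cams
import cv2
w=cams.snapshot('side')['pixels'][120:260,180:330,::-1]
cv2.imwrite('pics/s3.png',cv2.resize(w,None,fx=4,fy=4,interpolation=cv2.INTER_CUBIC))"
```

```text
force [-0.0964  0.1575 -4.0417]
ft_torque [0.0338 0.0873 0.0197]
tcp_pos [ 0.4774 -0.1209  0.0475]
```

View pics/s3.png

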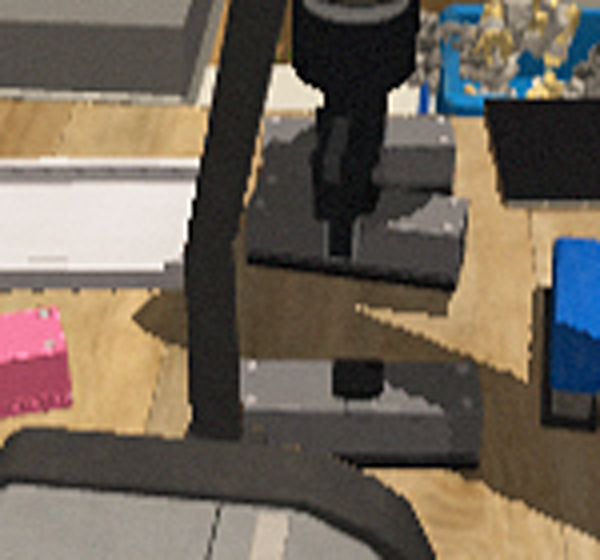

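Call:
send_rows(
  commands="40 0 0 0 0;40 0 0 0 0",
)

```text
t: 10.13
tcp_pos: [0.4773, -0.1209, 0.047]
tool_rot: [0.997, -0.073, -0.0, -0.0]
force: [-0.1, 0.5, -4.3]
finger_gap: 0.499
gripper_force: 82.2
```

```bash
python3 r.py
```

```text
force [-0.0681  0.4935 -4.2791]
ft_torque [-0.0489 -0.04   -0.0088]
tcp_pos [ 0.4773 -0.1209  0.047 ]
```

```bash
cat > avg.py <<'E'
from station import readout,cams
import numpy as np,sys
T=[];F=[];Q=[]
for i in range(int(sys.argv[1])):
  s=readout.sense();T.append(s['ft_torque']);F.append(s['force']);Q.append(s['tau']);cams.snapshot('wrist')
T=np.array(T);n=len(T)
print('t',s['t'],'torque',T.mean(0).round(4),'sd',T.std(0).round(3),'sem',(T.std(0)/n**.5).round(4),'F',np.mean(F,0).round(2),'tau',np.mean(Q,0).round(3))
E
python3 avg.py 14
```

```text
t 10.7833 torque [-0.0099 -0.0239 -0.0029] sd [0.031 0.025 0.026] sem [0.0082 0.0068 0.0068] F [ 0.02  0.07 -4.32] tau [ 0.0000e+00 -4.1254e+01 -6.4590e+00 -4.0000e-03  2.3000e-02  0.0000e+00]
```

B reads -0.024 ± 0.007 N m after the tilt, which its roughly 5 mm grip offset explains, so it is sound. I'll set it back with a 5 mm correction and go to A.

Call:
send_rows(
  commands="40 0.25 0 0.4 0;40 0 0 0.4 0;40 0 0 0.2 0;40 0 0 0.1 0;40 0 0 0.06 0;40 0 0 0 0;60 0 0 0 0;75 0 0 0 0;75 0 0 -0.8 -1;75 0 0 -1 -1;75 0 0 -1 -1;75 0 0 -1 -0.2;75 0.375 0.93 0 0;75 0.375 0.93 0 0;75 0.375 0.93 0 0;75 0.375 0.93 0 0;75 0.375 0.93 0 0;75 0.375 0.93 0 0;75 0.375 0.93 0 0;75 0 0 0 0",
  grip_force=20,
)

```text
t: 12.5
tcp_pos: [0.5477, -0.252, 0.1013]
tool_rot: [0.999, 0.037, 0.003, 0.003]
force: [1.5, 0.4, 0.1]
finger_gap: 0.879
gripper_force: 0.0
```

Call:
send_rows(
  commands="75 -0.1 -0.25 0 0;75 0 0 0 0;75 0 0 0 0",
)

```text
t: 12.75
tcp_pos: [0.5411, -0.2407, 0.1]
tool_rot: [0.999, 0.039, -0.001, -0.001]
force: [-0.0, 0.5, -0.7]
finger_gap: 0.882
gripper_force: 0.0
```

Call:
send_rows(
  commands="75 0.15 0.3 0.6 0;75 0 0 0.8 0;75 0 0 0.8 0;75 0 0 0.8 0;60 0 0 0 0;40 0 0 0 0;40 0 0 0 0;40 0 0 0 0;40 0 0 0 0;40 0 0 0 0",
  grip_force=20,
)

```text
t: 13.58
tcp_pos: [0.5459, -0.2482, 0.0405]
tool_rot: [0.999, 0.038, 0.0, 0.0]
force: [-0.4, 0.8, -3.2]
finger_gap: 0.511
gripper_force: 21.4
```

Call:
send_rows(
  commands="40 -0.06 0 -0.25 0;40 -0.08 0 -0.25 0;40 -0.1 0 -0.25 0;40 -0.1 0 -0.25 0;40 -0.12 0 -0.25 0;40 -0.12 0 -0.25 0;40 -0.14 0 -0.25 0;40 -0.15 0 -0.25 0;40 -0.17 0 -0.25 0;40 0 0 0 0;40 0 0 0 0;40 0 0 0 0;40 0 0 0 0;40 0 0 0 0;40 0 0 0 0;40 0 0 0 0;40 0 0 0 0",
)

```text
t: 15.0
tcp_pos: [0.5254, -0.2501, 0.0851]
tool_rot: [0.999, 0.038, 0.0, 0.0]
force: [0.8, 0.2, -1.4]
finger_gap: 0.504
gripper_force: 21.5
```

```bash
python3 avg.py 3;python3 -c "
from station import cams
import cv2
w=cams.snapshot('side')['pixels'][120:260,180:330,::-1]
cv2.imwrite('pics/s4.png',cv2.resize(w,None,fx=4,fy=4,interpolation=cv2.INTER_CUBIC))"
```

```text
t 15.1 torque [ 0.0414 -0.2203  0.0106] sd [0.026 0.036 0.031] sem [0.0153 0.0206 0.0177] F [ 0.91  0.07 -1.37] tau [-2.2000e-01 -4.5044e+01 -1.1122e+01 -1.5700e-01  1.9400e-01 -1.2000e-02]
```

Call:
send_rows(
  commands="40 0.17 0 0.25 0;40 0.15 0 0.25 0;40 0.14 0 0.25 0;40 0.12 0 0.25 0;40 0.12 0 0.25 0;40 0.1 0 0.25 0;40 0.1 0 0.25 0;40 0.08 0 0.25 0;40 0.06 0 0.2 0;40 0 0 0.05 0;40 0 0 0 0;60 0 0 0 0;60 0 0 0 0;75 0 0 -0.5 0;75 -1 0 -0.5 0;75 -1 0 0 0;75 -1 0 0 0;75 -0.65 0 0.5 0;75 0 0 0.5 0;75 0 0 0.8 0",
)

```text
t: 16.87
tcp_pos: [0.4732, -0.2546, 0.0248]
tool_rot: [0.999, 0.038, 0.001, 0.001]
force: [-0.2, -1.0, -0.3]
finger_gap: 0.878
gripper_force: 0.0
```

Call:
send_rows(
  commands="40 0 0 0 0;40 0 0 0 0;40 0 0 0 0;40 0 0 0 0;40 0 0 0 0;40 0 0 -0.5 0;40 0 0 -0.5 0;40 0 0 -0.2 0;40 0 0 0 0;40 0 0 0 0;40 0 0 0 0",
  grip_force=80,
)

```text
t: 17.78
tcp_pos: [0.473, -0.2539, 0.0483]
tool_rot: [0.999, 0.038, 0.0, 0.0]
force: [-0.4, -0.1, -3.8]
finger_gap: 0.501
gripper_force: 82.4
```

```bash
python3 avg.py 12; python3 r.py
```

```text
t 18.3333 torque [ 0.0041 -0.0882  0.0036] sd [0.038 0.027 0.033] sem [0.0111 0.0077 0.0096] F [-0.03  0.15 -4.06] tau [ 5.0000e-03 -4.4429e+01 -8.4540e+00 -3.9000e-02  6.7000e-02 -0.0000e+00]
force [-0.408  -1.5291 -4.272 ]
ft_torque [-0.0047 -0.0713 -0.0612]
tcp_pos [ 0.473 -0.254  0.048]
```

A reads -0.088 ± 0.008 N m, which suggests it is the faulty one. A grip offset could also explain that, so I'll check it in the wrist picture.

```bash
python3 -c "
from station import cams
import cv2,pickle
w=cams.snapshot('wrist');pickle.dump(w,open('w2.pkl','wb'))
cv2.imwrite('pics/w2.png',w['pixels'][:,:,::-1])"
```

```text
(no output)
```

View pics/w2.png

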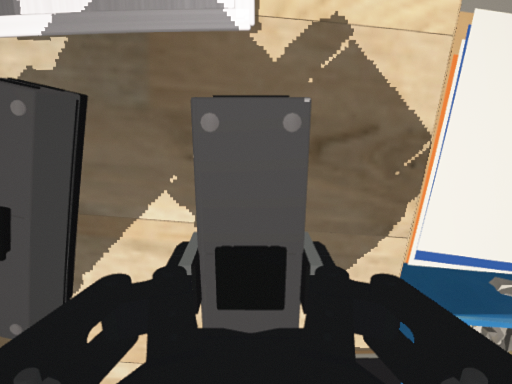

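The wrist view shows base A held: far edge from (191,98) to (310,99), screws at (209,122) and (292,122), cap spanning (216–286, 246–310). B is on the left with screws at (18,107) and (15,330). The tray's near edge is at the top, with its corner at (255,28).

```bash
python3 - <<'E'
import pickle,numpy as np
from h import ray
np.set_printoptions(precision=4,suppress=True)
w=pickle.load(open('w2.pkl','rb'))
print('A edge',ray(w,[(191,98),(310,99)],.070),'screws',ray(w,[(209,122),(292,122)],.070),'cap',ray(w,[(216,247),(286,247),(216,310),(286,310)],.078))
print('B screws',ray(w,[(18,107),(15,330)],.046),'tray corner',ray(w,[(255,28)],.021),ray(w,[(0,36)],.021))
E
```

```text
A edge [[ 0.5446 -0.2271]
 [ 0.5475 -0.2699]] screws [[ 0.5366 -0.234 ]
 [ 0.5389 -0.2643]] cap [[ 0.4906 -0.2395]
 [ 0.4926 -0.2662]
 [ 0.4623 -0.2407]
 [ 0.4644 -0.2694]]
B screws [[ 0.5362 -0.1444]
 [ 0.414  -0.1252]] tray corner [[ 0.5811 -0.2481]] [[ 0.5699 -0.1194]]
```

The centre of A is about 4 mm ahead of the grip, so a sound base would read about +0.017 N m. It reads -0.088, a shift of about -0.105, which matches the loose ball (0.108 expected). A is the faulty one. B is back within 2 mm of its place. Next I'll carry A to the tray.

Call:
send_rows(
  commands="40 0 0 -0.6 0;40 0 0 -0.8 0;40 0 0 -0.8 0;40 0 0 -0.8 0;40 0.84 -0.275 0 0;40 0.84 -0.275 0 0;40 0.84 -0.275 0 0;40 0.84 -0.275 0 0;40 0.84 -0.275 0 0;40 0.84 -0.275 0 0;40 0.84 -0.275 0 0;40 0.84 -0.275 0 0;40 0.84 -0.275 0 0;40 0.84 -0.275 0 0;40 0.84 -0.275 0 0;40 0.84 -0.275 0 0;40 0 0 0 0;40 0 0 0 0;40 0 0 0 0;40 0 0 0 0",
)

```text
t: 20.1
tcp_pos: [0.6676, -0.1729, 0.1076]
tool_rot: [0.999, 0.038, -0.001, -0.0]
force: [0.4, 0.3, -4.1]
finger_gap: 0.502
gripper_force: 82.5
```

Call:
send_rows(
  commands="40 0 0 0.5 0;40 0 0 0.5 0;40 0 0 0.5 0;40 0 0 0.5 0;40 0 0 0.5 0;40 0 0 0.5 0;40 0 0 0 0;40 0 0 0 0",
)

```text
t: 20.77
tcp_pos: [0.6683, -0.1724, 0.0467]
tool_rot: [0.999, 0.038, -0.001, -0.001]
force: [0.5, 0.5, -4.8]
finger_gap: 0.501
gripper_force: 82.5
```

Now lower the last 17 mm slowly.

Call:
send_rows(
  commands="40 0 0 0.2 0;40 0 0 0.2 0;40 0 0 0.15 0;40 0 0 0.1 0;40 0 0 0.1 0;40 0 0 0.05 0;40 0 0 0 0",
)

```text
t: 21.35
tcp_pos: [0.6689, -0.1726, 0.0319]
tool_rot: [0.999, 0.038, -0.0, -0.0]
force: [-0.6, -0.1, -4.2]
finger_gap: 0.505
gripper_force: 82.5
```

Call:
send_rows(
  commands="40 0 0 0.05 0;40 0 0 0.05 0;40 0 0 0.03 0;40 0 0 0 0;40 0 0 0 0",
)

```text
t: 21.77
tcp_pos: [0.669, -0.1727, 0.0295]
tool_rot: [0.999, 0.038, 0.0, 0.0]
force: [0.1, 0.5, -3.9]
finger_gap: 0.502
gripper_force: 82.6
```

Call:
send_rows(
  commands="40 0 0 0.04 0;40 0 0 0.04 0;40 0 0 0 0;40 0 0 0 0",
)

```text
t: 22.1
tcp_pos: [0.6691, -0.1728, 0.0294]
tool_rot: [0.999, 0.038, 0.0, 0.0]
force: [-2.7, 0.3, 6.7]
finger_gap: 0.5
gripper_force: 83.8
```

Contact: the force went from -3.9 to +6.7 N, so A stands on the tray floor. I'll release, rise and check.

Call:
send_rows(
  commands="50 0 0 -0.03 0;60 0 0 0 0;75 0 0 0 0;75 0 0 0 0;75 0 0 -0.6 0;75 0 0 -1 0;75 0 0 -1 0;75 0 0 -1 0;75 0 0 -1 0;75 0 0 -1 0;75 0 0 -1 0;75 0 0 -1 0;75 0 0 -1 0;75 0 0 -1 0;75 0 0 0 0;75 0 0 0 0",
)

```text
t: 23.43
tcp_pos: [0.6698, -0.173, 0.2226]
tool_rot: [0.999, 0.038, 0.002, 0.001]
force: [0.6, 0.1, -0.5]
finger_gap: 0.882
gripper_force: 0.0
```

```bash
python3 -c "
from station import cams
import cv2
w=cams.snapshot('scene')['pixels'][110:300,100:360,::-1]
cv2.imwrite('pics/f.png',cv2.resize(w,(780,570),interpolation=cv2.INTER_CUBIC))"
```

```text
(no output)
```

View pics/f.png

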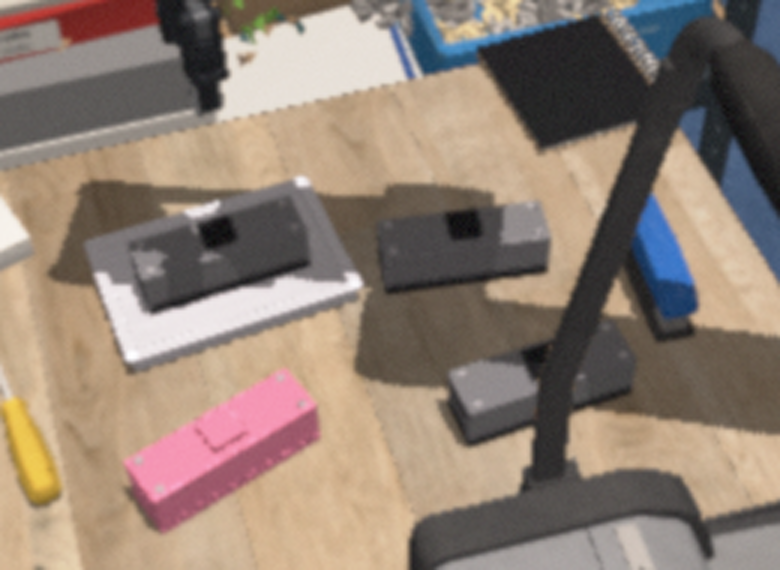

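Base A stands flat inside the tray at (220,250). B at (465,245) and C at (540,380) stand where they were, and the calendar and decoy are untouched.

```bash
python3 -c "
from station import sign_off
print(sign_off())"
```

```text
the job is handed in; nothing more can be done
None
```

I put the base farthest to the robot's right flat in the reject tray and handed the job in: after an end-down tilt its moment read about 0.105 N m off the sound value, and a loose ball should give 0.108. I tilted it and the middle base (found sound, back within about 2 mm) one way only, and never lifted the third.

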